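# Shim the low V rest of a pipe tacking jig

### The arm

A 7-joint arm with a two-finger parallel gripper is mounted at the origin on a cart in front of the work surface, level with it; the furniture and walls round the work are solid. World frame = base frame: x ahead of the robot, y to its left, z up, the work surface at z = 0. Lengths are in m, angles in rad, forces in N, time in s.
With the tool pointing down it reaches from about 0.4 to 0.9 m from the base axis. Payload 5.5 kg.
Tool frame: the origin (TCP) lies midway between the tips of the shut fingers; the grasp point (between the pads) lies 19 mm behind it (manip.grip_depth is the distance from the TCP to the grasp point, in m); z points along the fingers, y is the line along which they close (so a half turn about z gives the same grasp; the last joint's range is limited). The gripper opens to 92 mm and grips with 3 to 60 N. Pads are 19 mm wide; open, the fingers measure 130 mm over their backs; the gripper's body (75 mm by 190 mm) begins 47 mm behind the grasp point.
Start: joints at [-0.891, 0.501, -0.427, 1.55, 0.221, 1.138, -0.21], TCP at [0.263, 0.594, 0.227] pointing down, gripper open.
Joint ranges: [-2.88, 2.88], [-0.31, 2.03], [-1.54, 1.56], [0.2, 2.42], [-1.41, 4.55], [0.19, 2.02], [-2.57, 2.57]. Speed limits (rad/s): [2.57, 2.57, 3.14, 3.14, 3.14, 3.14, 3.14].

### API

Orientations are given as a unit quaternion [x, y, z, w].
In Python, from bench import manip, effector, viewer gives the robot as it stands. Calls block until the motion is done:
- manip.move_pose(position, orientation): joint-space move of the TCP to a pose.
- manip.servo_line(position, ori=None, vel=0.15): straight line of the TCP; ori=None keeps the orientation; vel is the mean speed in m/s.
- manip.movej(angles): joint-space move.
- effector.open_jaws() and effector.close(f_grip=None): open the fingers fully, or close them until they stop; f_grip is the grip in N (None keeps the last).
- manip.sleep(seconds).
- manip.solve_ik(position, orientation): joint angles nearest the present ones, or None.
- viewer.get_image(name): name is "side" or "top"; returns the picture (420x560x3 uint8, red, green, blue); there is no depth.
- viewer.get_calibration(name): a dict with "vfov" (degrees; the focal length in pixels is half the picture's height over the tangent of half this angle, whatever the lens; pixels are square), "cx", "cy" (the principal point, pixels), "dist_coeffs" ([k1, k2, p1, p2, k3] as OpenCV has them; the pictures are not rectified), "eye" and "attitude" of the camera in the world. Camera axes: x right, y down, z forward; pixel columns grow to the right and rows downward; lengths in m; the calibration is good to about 2 mm. A picture is of the moment at which its call begins. get_calibration takes no time and is no camera call.
A pose or a line that the arm cannot do raises manip.PlanningError and nothing moves.
- manip.hand_in(): hands the job in; it is judged then, once.
Readings, each from a call of its own:
- manip.current_clock(): time.
- manip.current_q(): joint angles.
- manip.current_joint_velocities(): joint speeds.
- manip.current_tau(): joint torques, N m.
- manip.current_tool_pos(): TCP position.
- manip.current_tcp_rot(): TCP orientation.
- manip.current_force(): force on the tool from outside, world axes, zero at the start.
- manip.current_wrist_torque(): the same for the moment, N m.
- manip.current_finger_gap(): finger opening in m.
- manip.current_gripper_force(): force on a finger pad.
Only numpy, scipy, OpenCV 4.12 (cv2) and the standard library are available. Lean on these libraries where they do the work, as an engineer would, in place of code of your own. Each camera call takes 0.05 s, during which the arm holds its last target. There are 200 camera calls.

### The job

One of the two V rests of the pipe tacking jig, the one that snaps into the sprung seat on the right, sits one shim too low. Lever it up with the pry bar (tip under the lip of the rest, front edge of the seat block as the fulcrum) until it springs clear of its plungers, lift the rest out, lay the shim flat in the empty seat with its tab at the back, and press the rest fully home over the shim again, lip to the front. Finish with the pry bar lying flat on the bench, clear of the jig, and leave the other things on the bench where they are.

Things in the scene. Friction and masses are not known exactly. Their poses are not given: they have to be found in the camera images.
- jig: Tacking jig, fixed to the bench: dark base plate 132 x 218 x 12 mm, grey seat block at its right, fixed steel V rest at its left. Origin on the bench under the middle of the seat; x to the back (away from the robot), y left, z up. Seat block: x -74 to 33, y -36 to 36 mm. Nothing stands in front of it: there the pry bar's handle can go down to the bench.
- seat (a point): Middle of the seat floor, 66 mm above the bench; axes as the jig. The seat is a pocket x -27 to 27, y -24 to 24 mm with walls 8 mm high; its back wall (x 27 to 33) has a gap y -10 to 10, open to the back, for the neck of the shim. Beside the seat two cheeks (x -24 to 0, |y| 24 to 36) rise 20 mm above the seat floor.
- ledge (a point): Middle of the front top edge of the seat block, the fulcrum: 74 mm above the bench, 74 mm in front of the middle of the seat; axes as the jig. From here a flat ledge, 72 mm wide, runs back 47 mm to the seat.
- plungers (a point): Point midway between the two ball-nosed spring plungers in the cheeks, 12 mm in front of the middle of the seat and 14 mm above its floor. They hold the V rest by its sides with about 20 N; in the empty seat their noses stand 36 mm apart. Pressing the rest in takes about 15 N, best straight above this point.
- fixed_v (a point): Top of the fixed V rest, in the middle of its V: 130 mm to the left of the plungers, 115 mm above the bench. Head 44 x 34 mm, its riser 66 x 56 mm. The loose rest must come to the same height. Behind it to the left stands a fume nozzle, taller than the jig.
- v_rest: Loose V rest, bright steel, 46 mm high, 0.42 kg, at first snapped into the seat with no shim. Origin on the V's axis, half-way up; seated, its axes are the jig's and it is 23 mm above the seat floor, 12 mm in front of its middle; over the shim 26 mm. Head: x -22 to 22, y -17 to 17, z -9 to 23 mm, V groove along y 18.5 mm deep in its top. Grasp the head across y, 34 mm wide.
- v_rest_foot (a point): Middle of the underside of the V rest. The foot is 14 mm high, 50 mm long in x, 44 mm wide in y, tapered at the bottom (3 mm a side in x, 4 mm in y) to lead it into the seat, and has 2 mm play there.
- v_rest_lip (a point): Middle of the lower front edge of the lip, which juts out at the front of the V rest, 27 mm before and 9 mm below its origin: 14 mm deep, 34 mm wide, 8 mm thick. Seated with no shim, the gap over the ledge is 6 mm high. Levered up 13 mm here, the rest springs clear: it leans back about 25 degrees with this edge some 24 mm up and stays so. Levered less, it snaps back.
- shim: Loose bright steel shim, a plate 45 (x) x 30 (y) mm, 3 mm thick, 70 g. Origin under the middle of the plate, z up. From its +x side a neck 14 mm wide runs out and turns up as a tab. In the seat the tab stands at the back (+x of the jig).
- shim_tab (a point): Centre of the tab of the shim, 48 mm along +x from the middle of the plate and 11 mm above its underside: 14 mm wide (y), 3 mm thick (x), 22 mm high. Grasp it across its width.
- pry_bar: Loose pry bar lying flat, 206 mm long, 0.16 kg. Origin in the middle of its black handle, half-way up, 6.5 mm above the underside; x toward the tip, z up. Handle x -50 to 50 mm, 20 mm wide, 13 mm high; then a steel blade 16 mm wide, 6 mm thick, flush with the handle's underside; its top tapers from x 100 mm to 2.5 mm thickness at the tip.
- pry_bar_tip (a point): Middle of the tip of the blade, on its underside, 150 mm from the middle of the handle.
- pipe_stub: Bystander: loose short pipe, 49 mm across, 55 mm high, at the right.
- hex_nut_1: Bystander: loose hexagon nut, 30 mm across flats, 16 mm high, at the back.
- paste_tin: Bystander: loose round white tin, 69 mm across, 32 mm high, near the front edge at the right.
- chipping_hammer: Bystander: loose chipping hammer with a coil-spring handle, 260 mm long, at the left, on the 4 mm steel sheet that covers the bench from y = 0.13 m to the left.
- hex_nut_2: Bystander: loose small hexagon nut, 24 mm across flats, 13 mm high, between the jig and the pry bar, near the front edge.
Mind the look-alikes: they are no part of the job. What is shaped like the v_rest but green is not meant.

How it is judged:
On the way, in this order (a step that is already met when the one before it is completed fails the run):
1. the pry bar, not the fingers, levers the lip of the V rest up by at least 4 mm (z of v_rest_lip in the frame of seat above 0.018 m and contact force between pry_bar and v_rest above 0.5 N and contact force between the fingers and v_rest below 0.5 N), for 0.04 s.
2. untouched by the fingers, the V rest has sprung clear of the plungers, its lip at least 16 mm up (z of v_rest_lip in the frame of seat above 0.03 m and contact force between the fingers and v_rest below 0.5 N), for 0.2 s.
3. the shim lies flat in the empty seat, let go, tab at the back, with the V rest away from the seat (horizontal distance between shim and seat below 0.009 m and z of shim in the frame of seat below 0.002 m and angle between shim's own z axis and vertical below 0.06 rad and x of shim_tab in the frame of seat above 0.035 m and contact force between the fingers and shim below 0.3 N and horizontal distance between v_rest and seat above 0.06 m), for 0.1 s.
At the end, for the whole second after the job is handed in: Shim flat on the seat floor (9 mm of the middle, tab at the back); V rest home over it, lip in front, tilt under 0.045 rad, within 4 mm of its place, origin 26 mm +-1.5 mm over the seat floor; pry bar flat on the bench, not touching the jig; all at rest (horizontal distance between shim and seat below 0.009 m and z of shim in the frame of seat below 0.002 m and x of shim_tab in the frame of seat above 0.035 m and angle between shim's own z axis and vertical below 0.06 rad and z of v_rest in the frame of seat between 0.0245 and 0.0275 m and x of v_rest in the frame of seat between -0.016 and -0.008 m and y of v_rest in the frame of seat between -0.004 and 0.004 m and x of v_rest_lip in the frame of seat below -0.033 m and angle between v_rest's own z axis and vertical below 0.045 rad and height (world z) of pry_bar below 0.015 m and contact force between pry_bar and jig below 0.1 N and linear speed of each of v_rest, pry_bar below 0.02 m/s and angle between the z axis of pry_bar and the z axis of jig, either way round below 0.06 rad).
It fails at once if a bystander (pipe stub, either nut, tin or chipping hammer) is moved by more than 30 mm (distance of any of pipe_stub, hex_nut_1, paste_tin, chipping_hammer, hex_nut_2 from where it was at the start of the episode above 0.03 m).
It also fails if it takes over 72 s, if anything falls off the work surface, if the arm or the gripper's body presses on something with over 40 N, if the wrist force passes 120 N, or if a joint passes its speed limit or range.

## Working session

There is one attempt and no reset: what is moved stays moved. The work goes in short steps, each a Python script; the robot and the scene stay as the last script left them, time stands still between calls to the robot, and variables do not carry over. Pictures are saved under pics/ and viewed, at most 10 in all, crops included, and the job is handed in when it is done.

```bash
ls; mkdir -p pics; python3 - <<'E'
from bench import manip, effector, viewer
import cv2
for n in("side","top"):
    im=viewer.get_image(n); cv2.imwrite(f"pics/{n}0.png",im[:,:,::-1]); print(n,viewer.get_calibration(n))
print(manip.current_clock(),manip.current_tool_pos(),manip.current_tcp_rot(),manip.grip_depth)
E
```

```text
pics
side {'vfov': 45.48865245411211, 'cx': 282.8870586169935, 'cy': 202.8713679838151, 'dist_coeffs': array([-0.09706336,  0.        ,  0.        ,  0.        ,  0.        ]), 'eye': array([0.07476366, 1.27717687, 1.09764443]), 'attitude': array([-0.15253126,  0.87847845, -0.44556044,  0.08053404])}
top {'vfov': 45.96746708143553, 'cx': 273.3297968535703, 'cy': 214.21891088388938, 'dist_coeffs': array([0.05909255, 0.        , 0.        , 0.        , 0.        ]), 'eye': array([ 0.37678742, -0.01570316,  1.3676074 ]), 'attitude': array([-0.69555351,  0.714164  , -0.05355343,  0.05750763])}
0.1 [0.26291032 0.59377202 0.22575885] [ 2.06893879e-01  9.78362996e-01 -8.48485819e-04 -2.26871649e-04] 0.0188
```

View pics/top0.png

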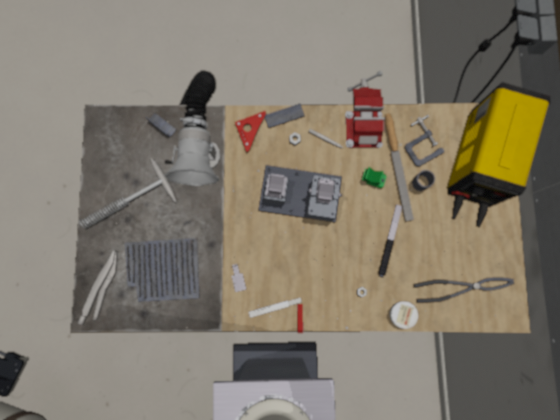

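View pics/side0.png

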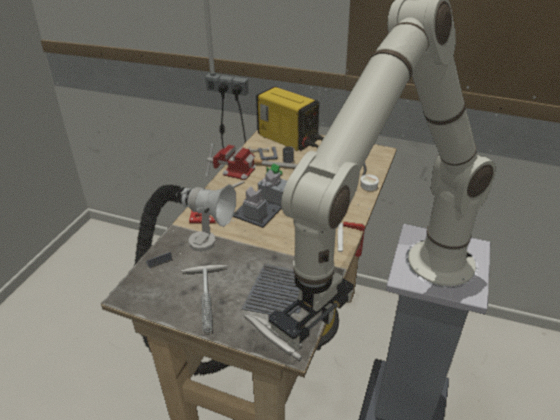

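The top view shows the jig at about (300,194): loose V rest at (324,190), fixed V at (276,186). The pry bar has its black handle at (386,260) and tip at (398,207). The small bright plate at (238,278) is the likely shim. The green look-alike is at (374,178), the small nut at (362,292) and the tin at (404,315).

```bash
cat > h.py <<'E'
from bench import manip, effector, viewer
import numpy as np, cv2
from scipy.spatial.transform import Rotation as R
def cal(n):
    c=viewer.get_calibration(n); f=210/np.tan(np.radians(c["vfov"]/2))
    return np.array([[f,0,c["cx"]],[0,f,c["cy"]],[0,0,1]]),c["dist_coeffs"],np.array(c["eye"]),R.from_quat(c["attitude"]).as_matrix()
def ray(n,uv):
    K,d,e,A=cal(n); p=cv2.undistortPoints(np.array(uv,float).reshape(-1,1,2),K,d)[:,0]
    return e,np.c_[p,np.ones(len(p))]@A.T
def plane(n,uv,z):
    e,r=ray(n,uv); return e+r*((z-e[2])/r[:,2])[:,None]
def proj(n,P):
    K,d,e,A=cal(n); P=(np.atleast_2d(P)-e)@A
    return cv2.projectPoints(P.reshape(-1,1,3),np.zeros(3),np.zeros(3),K,d)[0][:,0]
def tri(uvs,uvt):
    (e1,a),(e2,b)=ray("side",[uvs]),ray("top",[uvt]); a,b=a[0],b[0]
    s=np.linalg.lstsq(np.c_[a,-b],e2-e1,rcond=None)[0]; p,q=e1+a*s[0],e2+b*s[1]
    return (p+q)/2,np.linalg.norm(p-q)
def down(yaw): # tool z down, tool y at angle yaw from world y
    return (R.from_euler('z',yaw)*R.from_euler('y',np.pi)).as_quat()
E
python3 - <<'E'
from h import *
print(proj("top",[[0,0,0],[.263,.594,.227]]),proj("side",[[.263,.594,.227]]))
for uv,z in [((324,190),.11),((276,186),.115),((386,260),.013),((398,207),.003),((238,278),.01),((362,292),.013),((404,315),.032),((85,105),0),((525,332),0),((275,332),0),((374,178),.05),((423,182),.05)]: print(uv,plane("top",[uv],z).round(3))
im=cv2.imread("pics/top0.png")
a=cv2.resize(im[150:230,240:350],None,fx=5,fy=5,interpolation=cv2.INTER_CUBIC)
b=cv2.resize(im[255:300,220:260],None,fx=5,fy=5,interpolation=cv2.INTER_CUBIC)
c=cv2.resize(im[195:285,365:415],None,fx=4,fy=4,interpolation=cv2.INTER_CUBIC)
o=np.zeros((600,800,3),np.uint8); o[:400,:550]=a; o[400:400+200,:200]=b[:200]; o[:360,560:760]=c; 
d=cv2.resize(im[95:150,260:345],None,fx=4,fy=4); o[402:600,210:550]=d[:198]
e=cv2.resize(im[100:140,145:180],None,fx=4,fy=4); o[400:560,560:700]=e
cv2.imwrite("pics/crop1.png",o)
E
```

```text
[[275.06493583 441.73768213]
 [  1.10118755 354.0613894 ]] [[310.38790082 334.06334019]]
(324, 190) [[ 0.636 -0.144  0.11 ]]
(276, 186) [[ 0.649 -0.02   0.115]]
(386, 260) [[ 0.458 -0.314  0.013]]
(398, 207) [[ 0.604 -0.358  0.003]]
(238, 278) [[0.419 0.09  0.01 ]]
(362, 292) [[ 0.373 -0.244  0.013]]
(404, 315) [[ 0.312 -0.347  0.032]]
(85, 105) [[0.926 0.522 0.   ]]
(525, 332) [[ 0.261 -0.667 -0.   ]]
(275, 332) [[ 0.273 -0.007  0.   ]]
(374, 178) [[ 0.678 -0.287  0.05 ]]
(423, 182) [[ 0.663 -0.417  0.05 ]]
```

View pics/crop1.png

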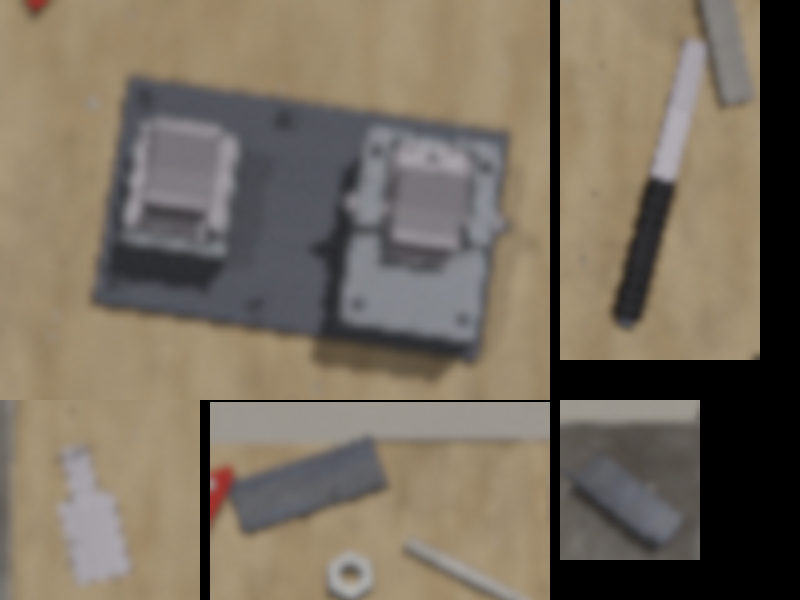

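Candidates. V rest: the bright one at (324,190) fits, because it stands in the grey seat block at the right of the jig. The green one at (374,178) and the fixed one at (276,186) are out. Shim: the bright necked plate at (238,278) fits; the dark bars at (285,115) and (160,125) have no neck. Pry bar: black handle with bright blade at (390,240); the wood-handled file beside it at (400,160) is not it. The crop confirms all three. Next I measure with masks.

```bash
cat > m.py <<'E'
from h import *
im=cv2.imread("pics/top0.png"); hsv=cv2.cvtColor(im,cv2.COLOR_BGR2HSV)
def rect(mask,x0,y0,x1,y1,big=True):
    m=np.zeros_like(mask); m[y0:y1,x0:x1]=mask[y0:y1,x0:x1]
    cs=cv2.findContours(m,cv2.RETR_EXTERNAL,cv2.CHAIN_APPROX_NONE)[0]
    return max(cs,key=cv2.contourArea)[:,0].astype(float)
S,V=hsv[...,1].astype(int),hsv[...,2].astype(int)
def show(name,c,z):
    P=plane("top",c,z)[:,:2]; (cx,sz,a)=cv2.minAreaRect((P*1000).astype(np.float32))
    print(name,np.round(cx,1),np.round(sz,1),round(a,1)); return P
print("S/V wood",S[230,300],V[230,300],"base",S[200,298],V[200,298],"block",S[207,320],V[207,320],"rest",S[190,326],V[190,326],"shim",S[281,239],V[281,239],"blade",S[215,396],V[215,396])
nonwood=((S<60)*255).astype(np.uint8)
show("base",rect(nonwood,250,155,350,230),.012)
show("shim",rect(nonwood,228,260,255,297),.003)
show("blade",rect(((S<60)&(V>130))*np.uint8(255),375,200,403,245),.005)
show("handle",rect((V<70)*np.uint8(255),372,230,405,280),.012)
show("block",rect(((S<60)&(V>105))*np.uint8(255),304,170,350,222),.074)
show("resttop",rect(((S<45)&(V>105))*np.uint8(255),250,170,300,205),.115)
for y in range(170,224,2): print(y," ".join(f"{V[y,x]:3d}" for x in range(304,346)))
E
python3 m.py
```

```text
S/V wood 83 154 base 24 95 block 16 142 rest 8 121 shim 9 168 blade 9 169
base [649.6 -88.9] [223.8 133.1] 80.0
shim [421.9  92.1] [77.9 34.5] 12.0
blade [ 563.2 -345.9] [ 21.8 101. ] 72.6
handle [ 465.  -312.2] [17.2 97.2] 71.9
block [ 633.1 -138.9] [106.9 116.4] 80.0
resttop [648.9 -19.1] [54.9 68.9] 79.7
170 128 136 139 142 145 148 151 154 155 153 154 156 159 162 164 165 164 162 159 158 158 157 157 156 155 155 154 156 159 161 163 164 165 166 166 165 162 159 157 154 153 154
172  95  97  94  94  95  99 103 108 111 110 111 117 126 132 140 144 144 144 146 147 149 153 154 153 151 149 150 153 158 162 163 164 164 165 165 165 161 158 157 156 155 157
174  93  93  92  93  93  93  94  94  93  95 100 103 102 101  99  98  97  96  98 100 104 109 110 111 115 120 125 133 140 144 145 147 151 153 156 157 155 154 156 157 157 159
176  93  93  92  93  93  93  93  93  95 110 128 138 141 138 128 122 120 119 113 103 102 102 101 100  99  97  97 100 101  99  96  96  99 102 107 109 110 122 144 156 159 162
178  94  93  94  94  94  94  95  95 104 119 127 130 136 132 115 112 129 142 145 144 148 147 142 137 132
[... 3152 characters left out ...]
 163 161 159
216  57  48  48  48  51  51  51  53  55  55  57  62  71  79  84  85  88  91  97 107 116 122 124 125 126 131 136 138 139 139 131 106 109 133 144 147 153 160 163 161 158 157
218  83  79  75  73  73  70  68  63  59  57  55  52  50  49  50  49  50  49  50  51  53  55  56  58  61  70  79  85  88  92  95  89 109 134 145 152 158 162 162 161 160 159
220  95  95  96  97  98  97  95  93  91  91  91  91  89  85  83  77  73  72  69  68  64  60  55  51  51  50  50  53  62  75  85  97 121 141 150 156 159 159 159 158 158 158
222 109 104 105 107 106 103  98  96  95  97  99 101 101 101 100  98  96  95  96  93  92  91  88  86  87  92 102 114 111 100 105 125 142 152 156 157 158 158 160 160 159 157
```

```bash
python3 - <<'E'
from h import *
yaw=np.radians(-10); J=R.from_euler('z',yaw).as_matrix()[:2,:2]
def jf(uv,z): return (plane("top",uv,z)[:,:2]@J*1000).round(1)
print("left",jf([(309.1,200),(308.4,206),(308,210)],.074)); print("right",jf([(336.3,202),(335.8,206),(335.2,212)],.074))
print("front",jf([(310,214.5),(320,216),(330,217.4)],.074))
print("rest sides",jf([(319.2,181),(333.4,182)],.112), "rest back",jf([(320,177.3),(330,179.0)],.112),"rest front",jf([(320,197.5),(329,199)],.112))
# shim/bar/base details
im=cv2.imread("pics/top0.png"); S=cv2.cvtColor(im,cv2.COLOR_BGR2HSV)[...,1].astype(int)
from m import rect,nonwood,V
for n,c,z in [("base",rect(nonwood,250,155,350,230),.012)]:
    P=plane("top",c,z)[:,:2]@J*1000; print(n,P.min(0),P.max(0))
c=rect(nonwood,228,260,255,297); P=plane("top",c,.003)[:,:2]*1000
u,s,v=np.linalg.svd(P-P.mean(0),full_matrices=False); d=v[0]*np.sign(v[0][0]); n=np.array([-d[1],d[0]]); a=P@d; b=P@n
print("shim axis",np.degrees(np.arctan2(d[1],d[0])),"ext",a.min(),a.max(),"lat",b.min(),b.max(),"d",d)
for t in np.arange(a.min(),a.max(),6):
    k=(a>=t)&(a<t+6); print(round(t-a.min()),b[k].min().round(1),b[k].max().round(1))
m1=rect((V<70)*np.uint8(255),372,230,405,280); m2=rect(((S<60)&(V>130))*np.uint8(255),375,200,403,245)
A=plane("top",m1,.012)[:,:2]*1000;B=plane("top",m2,.005)[:,:2]*1000; ca=A.mean(0); cb=B.mean(0); d=cb-ca; d/=np.linalg.norm(d); n=np.array([-d[1],d[0]])
print("bar axis",np.degrees(np.arctan2(d[1],d[0])),"h",(A@d).min(),(A@d).max(),(A@n).min(),(A@n).max(),"b",(B@d).min(),(B@d).max(),(B@n).min(),(B@n).max(),"d",d,n)
E
```

```text
left [[626.8   1.8]
 [610.5   1.4]
 [599.7   1. ]]
right [[632.  -70.1]
 [621.1 -70.2]
 [604.9 -70.7]]
front [[588.5  -5.9]
 [588.4 -32.5]
 [588.6 -59. ]]
rest sides [[672.8 -15.7]
 [675.5 -52.4]] rest back [[682.8 -16.5]
 [682.1 -42.7]] rest front [[630.  -23.6]
 [629.5 -47. ]]
S/V wood 83 154 base 24 95 block 16 142 rest 8 121 shim 9 168 blade 9 169
base [649.6 -88.9] [223.8 133.1] 80.0
shim [421.9  92.1] [77.9 34.5] 12.0
blade [ 563.2 -345.9] [ 21.8 101. ] 72.6
handle [ 465.  -312.2] [17.2 97.2] 71.9
block [ 633.1 -138.9] [106.9 116.4] 80.0
resttop [648.9 -19.1] [54.9 68.9] 79.7
170 128 136 139 142 145 148 151 154 155 153 154 156 159 162 164 165 164 162 159 158 158 157 157 156 155 155 154 156 159 161 163 164 165 166 166 165 162 159 157 154 153 154
172  95  97  94  94  95  99 103 108 111 110 111 117 126 132 140 144 144 144 146 147 149 153 154 153 151 149 150 153 158 162 163 164 164 165 165 165 161 158 157 156 155 157
174  93  93  92  93  93  93  94  94  93  95 100 103 102 101  99  98  97  96  98 100 104 109 110 111 115 120 125 133 140 144 145 147 151 153 156 157 155 154 156 157 157
[... 4039 characters left out ...]
6  93  92  91  88  86  87  92 102 114 111 100 105 125 142 152 156 157 158 158 160 160 159 157
base [588.640063   -86.58725105] [721.70012353 137.18942496]
shim axis 11.958039970240428 ext 392.8515780359972 470.72632536275546 lat -14.586409850108844 19.955737050477794 d [0.9782996 0.2071953]
0 -13.9 19.7
6 -14.5 19.1
12 -13.6 20.0
18 -14.2 19.4
24 -14.0 19.7
30 -14.6 19.1
36 -13.7 20.0
42 -14.3 19.4
48 -7.6 18.2
54 -6.7 11.1
60 -5.2 12.0
66 -5.8 11.4
72 -4.4 9.6
bar axis -18.71240141802716 h 491.9433146681129 589.1803785884454 -155.53530744156262 -137.5990929973073 b 593.8317547473298 694.7858777985878 -157.99409583044604 -135.52209560367865 d [ 0.94714086 -0.320818  ] [0.320818   0.94714086]
```

Measured: jig yaw is −10° and the seat is at about (0.646, −0.149); the block width came out at 71.6 mm against 72. The shim centre is at (0.408, 0.089), axis 12°. The bar handle is at (0.466, −0.313), axis −18.7°. All sizes agree. Next comes an IK check, then the bar grasp.

```bash
cat >> h.py <<'E'
JY=np.radians(-10.); RJ=R.from_euler('z',JY); SEAT=np.array([.6464,-.1490,.066])
ZT=.003; G=.020        # TCP above bar underside, grip place along bar
T=R.from_euler('y',np.pi)   # tool relative to bar/part: z down, x reversed
def jp(x,y,z): return SEAT+RJ.apply([x,y,z])   # seat-frame point to world
def bar(tip,th,yaw=JY,fl=T):  # TCP pose for bar tip (underside) at world point, tip up by th
    B=R.from_euler('z',yaw)*R.from_euler('y',-th)
    return np.array(tip)+B.apply([G-.150,0,ZT]),(B*fl).as_quat()
def st(t=""): print(t,"t",round(manip.current_clock(),2),"p",np.round(manip.current_tool_pos(),4),"F",np.round(manip.current_force(),1),"gap",round(manip.current_finger_gap(),4))
E
python3 - <<'E'
from h import *
T2=T*R.from_euler('z',np.pi)
a=np.radians(-18.7); d=np.array([np.cos(a),np.sin(a),0]); tip=np.array([.4663,-.3128,0])+.15*d
for fl in (T,T2):
    print("grasp",manip.solve_ik(*bar(tip,0,a,fl)))
    for th in (0,10,20,28):
        q=np.radians(th); tp=jp(-.074,0,.008)+ (RJ*R.from_euler('y',-q)).apply([.045,0,0])
        print(th,bar(tp,q,JY,fl)[0].round(3),manip.solve_ik(*bar(tp,q,JY,fl)))
    L=RJ*R.from_euler('y',np.radians(25))
    print("rest",manip.solve_ik(jp(0,0,.035),(L*fl).as_quat()),manip.solve_ik(jp(-.012,0,.03),(RJ*fl).as_quat()))
    print("shim",manip.solve_ik([.4547,.0992,.003],(R.from_euler('z',np.radians(12))*fl).as_quat()),manip.solve_ik(jp(.048,0,.003),(RJ*fl).as_quat()))
E
```

```text
grasp [ 0.5125185   0.64968319  0.02980733  1.87071611 -0.03096288  0.62163432
  1.80584899]
0 [ 0.49  -0.121  0.077] [ 0.21093553  0.42530554 -0.02546048  2.03743572  0.01672537  0.67904157
  1.57099006]
10 [ 0.491 -0.122  0.062] [ 0.25681587  0.38027371 -0.07488361  2.18920022  0.06470909  0.39926046
  1.52852481]
20 [ 0.494 -0.122  0.048] [ 0.77259651  0.4590657  -0.65540432  2.31380385  1.23386604  0.27419216
  0.43963472]
28 [ 0.498 -0.123  0.037] [ 0.81741653  0.51843326 -0.69183964  2.41045634  2.16747042  0.33324851
 -0.45158364]
rest [ 0.27384358  0.9250124  -0.17210396  1.14079888  0.12233843  1.52314055
  1.50221082] [ 0.25079223  0.61129218 -0.08958869  1.65430647  0.06672846  0.87897612
  1.53101992]
shim [-1.60165583e-03  5.40199317e-01 -3.20308024e-01  2.14207537e+00
  3.40206403e-01  5.06700824e-01  1.20131925e+00] [ 0.27277275  0.73947954 -0.13272689  1.49271571  0.11260138  0.91686388
  1.50203352]
grasp [-0.14909043  0.92063939  0.96175643  1.8928062  -0.98828417  0.89754748
 -0.57357568]
0 [ 0.49  -0.121  0.077] [-0.17191479  0.45730919  0.43958448  2.05028282 -0.29801251  0.69442718
 -1.28617409]
10 [ 0.491 -0.122  0.062] [-0.35145081  0.45168656  0.64348273  2.20815352 -0.64303149  0.46563491
 -0.96139275]
20 [ 0.494 -0.122  0.048] [-0.19603699  0.41053973  0.446325    2.34306223 -1.19921663  0.19039916
 -0.39731799]
28 [ 0.498 -0.123  0.037] None
rest [-0.02648892  0.95254028  0.4077136   1.1570864  -0.27897846  1.52921411
 -1.37635024] [-0.06611623  0.63385536  0.3540356   1.66677464 -0.26762763  0.88900643
 -1.35088682]
shim [-0.38034738  0.52133752  0.12753544  2.15472353 -0.13950432  0.47299394
 -1.50660789] [-0.08170971  0.77218947  0.41079669  1.50787996 -0.35345112  0.93558185
 -1.30905796]
```

The steep lever angles run close to the joint limits, so I will grip the bar with the tool pitched 18° forward relative to the bar.

```bash
cat >> h.py <<'E'
TB=R.from_euler('y',np.radians(18))*T; ZT=.005; G=.025
BA=np.radians(-18.7); BTIP=np.array([.4663,-.3128,0])+.15*np.array([np.cos(BA),np.sin(BA),0])
E
python3 - <<'E'
from h import *
T2=TB*R.from_euler('z',np.pi)
ok=[]
for fl in (TB,T2):
    print("grasp",np.round(manip.solve_ik(*bar(BTIP,0,BA,fl)),2))
    for th in (0,10,20,28):
        q=np.radians(th); tp=jp(-.074,0,.008)+ (RJ*R.from_euler('y',-q)).apply([.045,0,0])
        s=manip.solve_ik(*bar(tp,q,JY,fl)); print(th,None if s is None else np.round(s,2))
manip.move_pose([.40,.28,.40],down(0)); st()
p,o=bar(BTIP,0,BA,TB); manip.move_pose(p+[0,0,.12],o); st()
im=viewer.get_image("top"); cv2.imwrite("pics/top1.png",im[:,:,::-1])
im=viewer.get_image("side"); cv2.imwrite("pics/side1.png",im[:,:,::-1])
o=np.hstack([cv2.imread("pics/top1.png")[130:340,200:440],cv2.imread("pics/side1.png")[100:310,180:420]]); cv2.imwrite("pics/c1.png",cv2.resize(o,(800,350)))
E
```

```text
grasp [ 0.44  0.82  0.08  1.56 -0.01  1.07  1.76]
0 [ 0.27  0.62 -0.11  1.75  0.07  1.1   1.52]
10 [ 0.25  0.53 -0.07  1.91  0.05  0.85  1.54]
20 [ 0.24  0.47 -0.06  2.06  0.05  0.58  1.54]
28 [ 0.29  0.44 -0.11  2.17  0.13  0.36  1.47]
grasp [ 0.15  0.89  0.53  1.57 -0.38  1.1  -1.1 ]
0 [-0.1   0.65  0.39  1.76 -0.23  1.1  -1.35]
10 [-0.12  0.56  0.39  1.92 -0.26  0.86 -1.33]
20 [-0.17  0.5   0.43  2.07 -0.36  0.61 -1.23]
28 [-0.33  0.52  0.63  2.19 -0.75  0.45 -0.87]
 t 1.53 p [0.3996 0.2807 0.3996] F [ 0.1 -0.   0.2] gap 0.0918
 t 3.92 p [ 0.4913 -0.3194  0.1256] F [-0.7 -0.3  0.1] gap 0.092
```

View pics/c1.png

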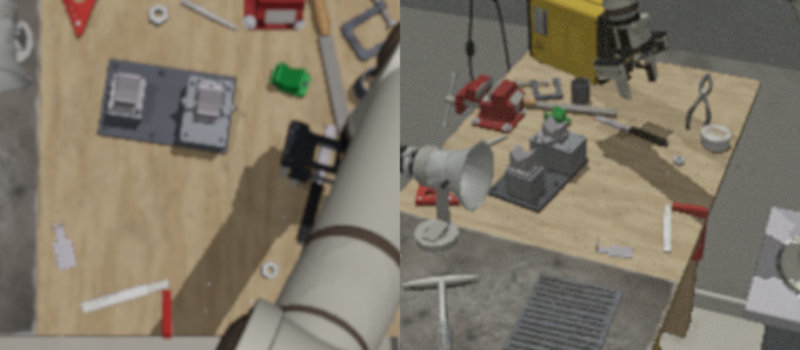

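The view shows the gripper above the handle, with the jig, shim and bar clear in both views. I'll overlay my estimated points on it as a cross-check while gripping the bar.

```bash
python3 - <<'E'
from h import *
pts=[jp(x,y,.008) for x in(-.074,) for y in(-.036,.036)]+[jp(.033,y,.008) for y in(-.036,.036)]+[jp(x,y,.046) for x in(-.034,.010) for y in(-.017,.017)]+[jp(-.012,.13,.115-.066-.0185+.0185)]
Rs=R.from_euler('z',np.radians(12)); C=np.array([.4078,.0892,0])
pts+=[C+Rs.apply(v) for v in([.0225,.015,.003],[.0225,-.015,.003],[-.0225,.015,.003],[-.0225,-.015,.003],[.0495,0,.022])]
RB=R.from_euler('z',BA)
pts+=[BTIP,BTIP+RB.apply([-.2,0,.013])]
big=[]
for n,(x0,y0,w,h) in(("top",(225,160,130,140)),("side",(210,120,180,140))):
    im=cv2.imread(f"pics/{n}1.png"); k=4 if n=="side" else 4
    o=cv2.resize(im[y0:y0+h,x0:x0+w],None,fx=k,fy=k,interpolation=cv2.INTER_CUBIC)
    for p in proj(n,pts): cv2.circle(o,tuple(int(v) for v in ((p-[x0,y0]+.5)*k)),3,(0,0,255),-1)
    big.append(o)
o=np.hstack(big); print(o.shape); cv2.imwrite("pics/c2.png",cv2.resize(big[1],(720,560)))
p,q=bar(BTIP,0,BA,TB); manip.servo_line(p,vel=.1); st("down")
effector.close(50); st("grip")
manip.servo_line(p+[0,0,.13],vel=.15); st("up")
im=viewer.get_image("side"); cv2.imwrite("pics/side2.png",im[:,:,::-1])
E
```

```text
(560, 1240, 3)
down t 5.37 p [ 0.4906 -0.3212  0.0058] F [ 0.1 -0.1 -0.2] gap 0.0917
grip t 6.49 p [ 0.4899 -0.321   0.005 ] F [-0.4 -0.8  0.3] gap 0.0192
up t 7.51 p [ 0.4893 -0.3203  0.1341] F [ 0.2  0.5 -0.9] gap 0.0192
```

View pics/c2.png

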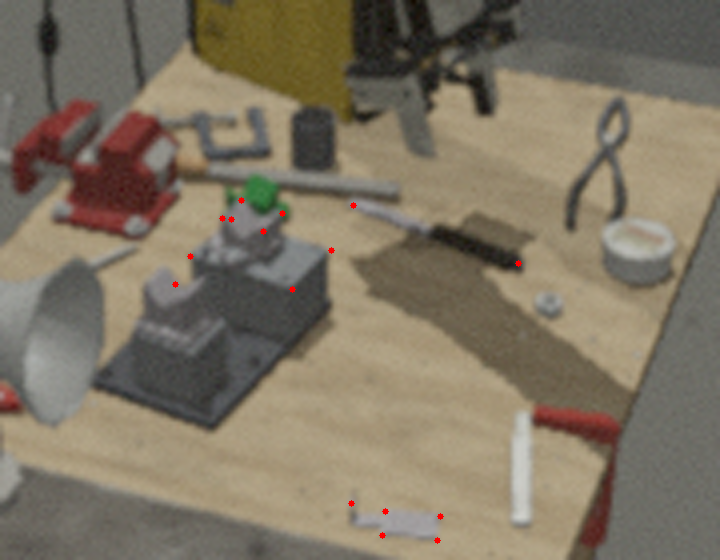

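The overlay matches the jig corners, shim and bar to about 1–2 px, and the bar is gripped with a 19 mm gap. Next I bring the tip over the ledge and lower it to contact.

```bash
python3 - <<'E'
from h import *
def go(x,z,th=0,vel=.08,mp=False):
    p,o=bar(jp(x,0,z),np.radians(th),JY,TB)
    manip.move_pose(p,o) if mp else manip.servo_line(p,o,vel=vel)
    return p
p=go(-.10,.05,mp=True); manip.sleep(.2); st("pre"); print(p.round(4))
go(-.05,.016); manip.sleep(.3)
F0=np.mean([manip.current_force() for _ in range(5)],0); st("over")
for z in np.arange(.013,.001,-.001):
    p=go(-.05,z,vel=.02); manip.sleep(.05); f=manip.current_force()-F0
    print(round(z*1000),f.round(1),(manip.current_tool_pos()-p).round(4))
    if f[2]>2: break
for n in("side","top"): cv2.imwrite(f"pics/{n}3.png",viewer.get_image(n)[:,:,::-1])
o=np.hstack([cv2.resize(cv2.imread("pics/side3.png")[150:210,220:300],(480,360),interpolation=cv2.INTER_CUBIC),cv2.resize(cv2.imread("pics/top3.png")[160:230,295:350],(283,360))]); cv2.imwrite("pics/c3.png",o)
E
```

```text
pre t 8.65 p [ 0.4255 -0.1118  0.121 ] F [ 0.2 -0.4 -2. ] gap 0.0192
[ 0.4248 -0.1099  0.121 ]
over t 9.86 p [ 0.4741 -0.1186  0.0873] F [-0.4  0.3 -1.9] gap 0.0192
13 [ 1.4 -0.5  0.6] [-0.0001  0.     -0.0001]
12 [-0.1  0.2  0.7] [-0.  0. -0.]
11 [ 0.7 -0.4  1.3] [-0.  0. -0.]
10 [ 1.  -0.6  0.7] [-0. -0. -0.]
9 [ 0.5 -0.1  0.2] [-0.0001  0.     -0.    ]
8 [0.7 0.8 0.2] [-0.  0. -0.]
7 [ 0.3 -0.7  0.7] [ 0.0001 -0.      0.0001]
6 [-0.6  0.1  2.1] [ 0.0001 -0.      0.0001]
```

View pics/c3.png

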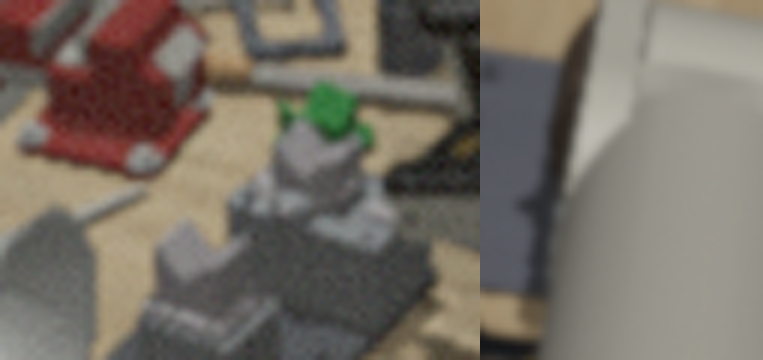

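```bash
python3 - <<'E'
from h import *
t=manip.current_tool_pos(); Bz=RJ
o=np.array(t)-RJ.apply([G-.150,0,ZT]); pts=[o,o+RJ.apply([-.1,0,0]),o+RJ.apply([-.1,0,.013]),o+RJ.apply([-.2,0,.013]),jp(-.074,0,.008),jp(-.074,.036,.008),jp(-.074,-.036,.008)]
q=proj("side",pts); print(q.round(0))
im=cv2.imread("pics/side3.png")[140:230,230:350]; a=cv2.resize(im,None,fx=6,fy=6,interpolation=cv2.INTER_CUBIC)
a=cv2.convertScaleAbs(a,alpha=1.5)
for p in q: cv2.circle(a,tuple(int(v) for v in ((p-[230,140]+.5)*6)),3,(0,0,255),-1)
cv2.imwrite("pics/c4.png",a)
E
```

```text
[[282. 186.]
 [306. 193.]
 [306. 190.]
 [332. 198.]
 [288. 187.]
 [283. 192.]
 [292. 182.]]
```

View pics/c4.png

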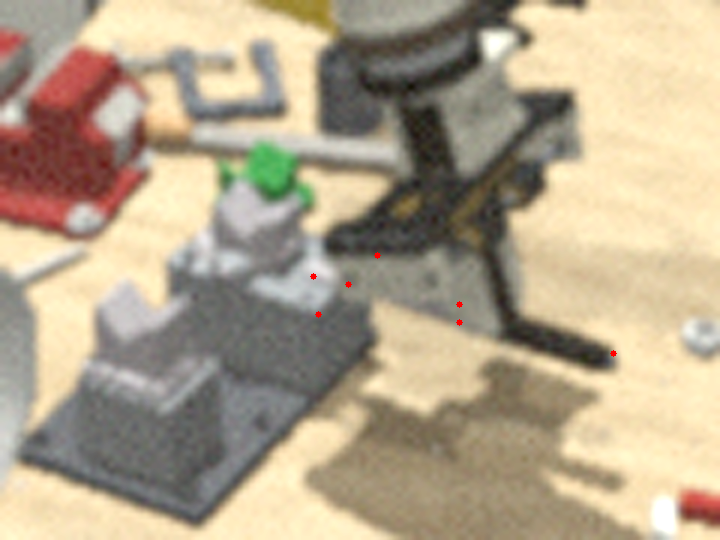

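The side crop shows the blade tip on the ledge just in front of the lip, at about (313,276) in the crop, with contact felt. I slide it under until it touches the foot.

```bash
python3 - <<'E'
from h import *
def go(x,z,th=0,vel=.08):
    p,o=bar(jp(x,0,z),np.radians(th),JY,TB); manip.servo_line(p,o,vel=vel); return p
f0=RJ.inv().apply(manip.current_force())
for x in np.arange(-.046,-.0199,.002):
    p=go(x,.0065,vel=.03); manip.sleep(.05); f=RJ.inv().apply(np.mean([manip.current_force() for _ in range(3)],0))-f0
    print(round(x*1000),f.round(1),(manip.current_tool_pos()-p).round(4))
    if f[0]<-3.5: break
st()
E
```

```text
-46 [ 1.1  0.2 -0.6] [ 0.0005 -0.0001 -0.    ]
-44 [-0.2  0.  -0.2] [ 0.0001 -0.     -0.    ]
-42 [-0.7 -0.4 -0. ] [ 0.0001 -0.      0.    ]
-40 [ 0.5 -0.6 -0.2] [ 0.0002 -0.0001  0.    ]
-38 [-0.4 -0.7  0.1] [ 0.0002 -0.0001 -0.    ]
-36 [ 0.1 -0.4  0.7] [ 0.0002 -0.     -0.    ]
-34 [-1.4 -0.7 -0.2] [ 0.0002 -0.0001  0.    ]
-32 [-0.  -0.5  0.7] [ 0.0002 -0.     -0.    ]
-30 [-0.7 -0.2 -0.8] [ 0.0002 -0.      0.    ]
-28 [-1.2  0.1  0.5] [ 0.0002 -0.      0.    ]
-26 [-0.5 -0.5  0.7] [ 0.0002 -0.      0.    ]
-24 [-4.4  0.5  2.6] [-0.001   0.0002 -0.0001]
 t 16.04 p [ 0.4986 -0.1229  0.0774] F [-4.5  1.6  3.2] gap 0.0192
```

The foot contact came at −25 mm, as expected, so the x datum is confirmed. Now I back off 2 mm and lever.

```bash
cat >> h.py <<'E'
def lever(th,x,zf=.0068,vel=.06):
    p,o=bar(jp(x,0,zf+np.tan(np.radians(th))*(x+.074)),np.radians(th),JY,TB); manip.servo_line(p,o,vel=vel); return p
E
python3 - <<'E'
from h import *
lever(0,-.0265)
for th in np.arange(3,25,3):
    x=-.0265+.003*max(0,(th-8)/16)
    try: p=lever(th,x)
    except manip.PlanningError as e: print(th,e); break
    manip.sleep(.05); f=RJ.inv().apply(manip.current_force()); print(th,f.round(1),(manip.current_tool_pos()-p).round(4))
cv2.imwrite("pics/side5.png",viewer.get_image("side")[:,:,::-1]); st()
im=cv2.imread("pics/side5.png")[140:230,230:350]; cv2.imwrite("pics/c5.png",cv2.convertScaleAbs(cv2.resize(im,None,fx=6,fy=6,interpolation=cv2.INTER_CUBIC),alpha=1.5))
E
```

```text
3 [ 0.7  0.7 -0.5] [ 0.0004 -0.      0.0004]
6 [1.5 0.5 1.6] [ 0.0007 -0.0001  0.0006]
9 [ 1.6 -0.1  3.7] [ 0.     -0.      0.0003]
12 [-4.  -1.   2.4] [-0.0017  0.0001 -0.0003]
15 [-4.7  0.1  0. ] [-0.0015  0.0004 -0.0004]
18 [-0.6 -0.2 -0.9] [ 0.0008 -0.0001  0.0003]
21 [-1.3 -0.2 -1.5] [ 0.0004 -0.      0.0003]
24 [-0.6  1.7 -0. ] [0.     0.     0.0002]
 t 18.74 p [ 0.5091 -0.1248  0.0492] F [-0.1 -0.2 -1.5] gap 0.0193
```

View pics/c5.png

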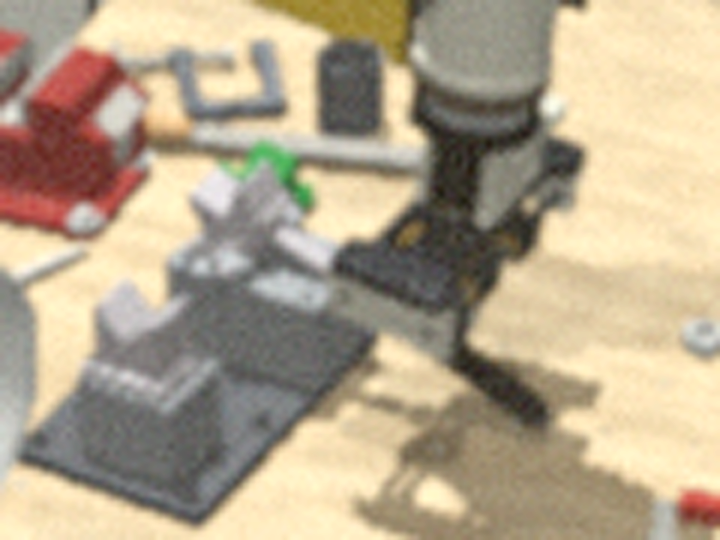

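The picture shows the V rest leaning back, sprung clear at about (245,215) in the crop, with the blade under its lip and the handle force gone. I retract the bar horizontally and lay it back where it was.

```bash
python3 - <<'E'
from h import *
p=np.array(manip.current_tool_pos())
manip.servo_line(p+RJ.apply([-.055,0,.003]),vel=.15)
p,o=bar(BTIP+[0,0,.08],0,BA,TB); manip.move_pose(p,o); st("above")
p,o=bar(BTIP+[0,0,.0025],0,BA,TB); manip.servo_line(p,vel=.12); st("low")
effector.open_jaws(); manip.servo_line(p+[0,0,.10],vel=.25); st("free")
L=RJ*R.from_euler('y',np.radians(24))
manip.move_pose(jp(.02,0,.14),(L*T).as_quat()); manip.sleep(.1); st("over rest")
for n in("side","top"): cv2.imwrite(f"pics/{n}6.png",viewer.get_image(n)[:,:,::-1])
im=cv2.imread("pics/side6.png")[140:230,230:350]; cv2.imwrite("pics/c6.png",cv2.convertScaleAbs(cv2.resize(im,None,fx=6,fy=6,interpolation=cv2.INTER_CUBIC),alpha=1.5))
E
```

```text
above t 20.12 p [ 0.4906 -0.3199  0.0841] F [-0.5 -0.  -1.4] gap 0.0194
low t 20.92 p [ 0.4904 -0.321   0.0079] F [-0.2  0.  -1.1] gap 0.0192
free t 22.69 p [ 0.4904 -0.321   0.1085] F [ 0.1  0.6 -0. ] gap 0.0918
over rest t 23.82 p [ 0.6644 -0.1553  0.2051] F [ 0.1  0.1 -0. ] gap 0.0918
```

View pics/c6.png

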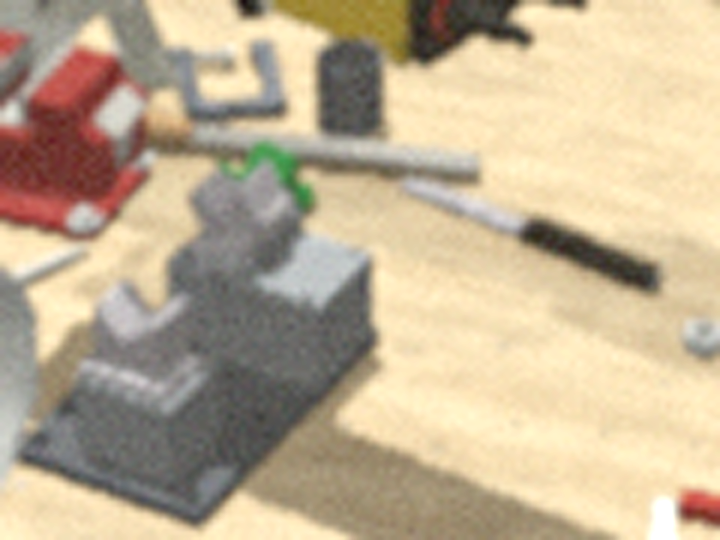

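The bar lies flat again (tip about (405,185), handle about (655,275) in the crop) and the rest leans in the seat. Now I grasp the head tilted, lift it out and set it upright on the bench.

```bash
cat >> h.py <<'E'
PARK=np.array([.47,-.03,0])
E
python3 - <<'E'
from h import *
L=RJ*R.from_euler('y',np.radians(25)); o=(L*T).as_quat()
print(manip.solve_ik(PARK+[0,0,.026],(RJ*T).as_quat()) is not None)
c=jp(.001,0,.0352)+L.apply([0,0,-.002])
manip.servo_line(c+L.apply([0,0,.05]),o,vel=.2); manip.servo_line(c,o,vel=.1); st("at")
effector.close(50); st("grip")
manip.servo_line(np.array(manip.current_tool_pos())+[0,0,.07],vel=.15); st("up")
up=(RJ*T).as_quat()
manip.move_pose(PARK+[0,0,.10],up); manip.servo_line(PARK+[0,0,.026],up,vel=.12); manip.sleep(.1); st("low")
E
```

```text
True
at t 25.03 p [ 0.6473 -0.1492  0.1004] F [0.8 0.  0.6] gap 0.0917
grip t 25.98 p [ 0.6465 -0.1504  0.0995] F [ 0.4 -2.7  0.9] gap 0.0334
up t 26.59 p [ 0.6462 -0.1497  0.1688] F [-0.  -0.5 -3.7] gap 0.0333
low t 28.4 p [ 0.471  -0.0301  0.0267] F [-1.  -0.5 -2.7] gap 0.0337
```

```bash
python3 - <<'E'
from h import *
f0=manip.current_force()[2]
for z in (.0255,.0245,.0235,.0225):
    manip.servo_line(PARK+[0,0,z],vel=.03); manip.sleep(.05); f=manip.current_force()[2]-f0; print(z,round(f,1))
    if f>2: break
effector.open_jaws(); manip.servo_line(PARK+[0,0,.12],vel=.25); st("rest parked")
so=(R.from_euler('z',np.radians(12))*T).as_quat(); tab=np.array([.4547,.0992,.004])
manip.move_pose(tab+[0,0,.06],so)
for n in("side","top"): cv2.imwrite(f"pics/{n}7.png",viewer.get_image(n)[:,:,::-1])
manip.servo_line(tab,so,vel=.1); st("at tab")
effector.close(40); manip.sleep(.1); st("grip")
manip.servo_line(tab+[0,0,.13],vel=.15); manip.sleep(.1); st("up")
for n in("side","top"): cv2.imwrite(f"pics/{n}8.png",viewer.get_image(n)[:,:,::-1])
t=cv2.imread("pics/side7.png")[150:290,230:390]; s=cv2.imread("pics/side8.png")[150:290,230:390]
cv2.imwrite("pics/c8.png",cv2.resize(np.hstack([t,s]),(800,350),interpolation=cv2.INTER_CUBIC))
E
```

```text
0.0255 -1.7
0.0245 -1.1
0.0235 -1.8
0.0225 -0.6
rest parked t 31.19 p [ 0.4704 -0.03    0.1207] F [-0.6  0.1 -1.6] gap 0.0919
at tab t 32.67 p [0.4542 0.0982 0.0043] F [-3.4 -1.9  7.7] gap 0.0916
grip t 33.98 p [0.4546 0.0992 0.004 ] F [-0.2  0.3 -0.3] gap 0.0128
up t 35.1 p [0.4538 0.099  0.133 ] F [ 0.1 -0.  -0.4] gap 0.0126
```

View pics/c8.png

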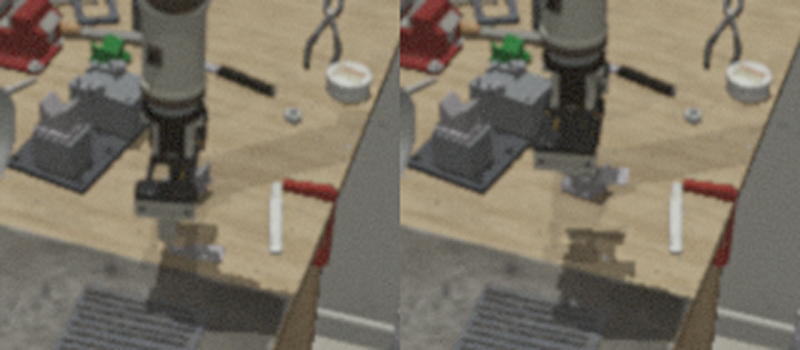

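Left: the gripper is over the tab. Right: the shim is lifted off the bench with its plate in front of the fingers at about (610,178), and the rest's parking place is hidden behind it. The viewing budget is now used up, so I check the sag of the held shim numerically.

```bash
python3 - <<'E'
from h import *
im=cv2.imread("pics/side8.png"); h=cv2.cvtColor(im,cv2.COLOR_BGR2HSV); m=((h[...,1]<45)&(h[...,2]>140)).astype(np.uint8)
Rs=R.from_euler('z',np.radians(12)); t=np.array(manip.current_tool_pos())
for sag in(-6,-3,0,3,6,10):
    A=Rs*R.from_euler('y',-np.radians(sag))  # + : plate drops? x<0 side
    q=proj("side",[t+A.apply([x-.048,y,-.001]) for x,y in((.0225,.015),(.0225,-.015),(-.0225,-.015),(-.0225,.015))])
    k=np.zeros_like(m); cv2.fillPoly(k,[np.int32(q.round())],1); print(sag,(m&k).sum(),k.sum(),q.round(0).tolist())
n,l,s,c=cv2.connectedComponentsWithStats(m[195:245,280:345]); print(s[1:][s[1:,4]>8],c[1:][s[1:,4]>8])
# bench-level rest expected
print("rest head",proj("side",[PARK+[0,0,.046],PARK+[0,0,0]]).round(0))
for r in range(205,240,2): print(r," ".join(f"{v:3d}" for v in h[r,288:332:2,2])," | "," ".join(f"{v:3d}" for v in h[r,288:332:2,1]))
E
```

```text
-6 28 109 [[306.0, 222.0], [307.0, 216.0], [321.0, 216.0], [321.0, 222.0]]
-3 32 110 [[306.0, 222.0], [307.0, 216.0], [321.0, 217.0], [321.0, 223.0]]
0 28 102 [[306.0, 222.0], [307.0, 216.0], [321.0, 218.0], [321.0, 223.0]]
3 23 102 [[306.0, 223.0], [307.0, 217.0], [321.0, 219.0], [321.0, 224.0]]
6 22 107 [[306.0, 223.0], [307.0, 217.0], [321.0, 219.0], [320.0, 225.0]]
10 16 101 [[306.0, 223.0], [307.0, 218.0], [321.0, 221.0], [320.0, 227.0]]
[[ 37  22   5   7  32]
 [ 57  28   7  22 112]] [[39.0625     25.        ]
 [59.98214286 38.8125    ]]
rest head [[306. 216.]
 [305. 226.]]
205  56  57  55  47  34  42  49  44  46  47  35 143 170 165 166 163 164 168 169 169 172 170  |   14  22  19  22  60  24  36  46  28  33  29  78  71  70  71  74  72  68  66  66  62  66
207  64  64  52  43  42  46  46  45  40  39  53 150 169 166 164 167 163 165 167 160 158 157  |   20   8  25  24  18  28  39  34  45  39  38  75  68  71  72  75  70  71  70  70  71  67
209  35  38  40  37  35  39  43  47  46  39  91 158 159 160 156 158 155 149 150 146 148 147  |   51  20  13  55  15  92  47  11  33  26  73  65  6
[... 2097 characters left out ...]
 156 156 152 143 155 170 173 173 172 175 177 175 176 176  |   65  66  68  67  67  65  62  65  67  65  64  64  71  66  63  63  65  61  63  64  59  62
235 168 165 153 150 152 151 155 159 158 158 153 148 164 170 165 163 170 176 175 175 170 169  |   68  65  67  73  69  69  67  63  66  66  68  67  70  69  74  72  69  64  63  64  63  69
237 168 163 150 154 155 149 151 155 154 155 155 163 168 169 166 165 166 168 166 168 167 170  |   64  67  66  68  66  65  71  66  66  64  63  67  70  69  71  70  66  68  74  68  69  66
239 168 149 149 152 157 156 157 159 156 156 153 163 169 175 171 167 164 166 160 163 166 163  |   68  68  63  65  67  69  67  66  72  69  70  66  63  67  64  66  68  63  72  70  68  70
```

The held plate is level (its end spans rows 217–223 against 218–223 expected), and the rest stands parked. Now I place the shim.

```bash
python3 - <<'E'
from h import *
o=(RJ*T).as_quat()
manip.move_pose([.50,-.11,.21],o); manip.servo_line(jp(.048,0,.10),o,vel=.25); manip.servo_line(jp(.048,0,.030),o,vel=.15); manip.sleep(.25)
f0=np.mean([manip.current_force() for _ in range(5)],0); st("over")
for z in list(np.arange(.026,.009,-.004))+[.0085,.007,.006,.005,.004,.003]:
    manip.servo_line(jp(.048,0,z),vel=.04); manip.sleep(.05); f=RJ.inv().apply(np.mean([manip.current_force() for _ in range(3)],0)-f0); print(round(z,4),f.round(1))
    if f[2]>2.5: break
st()
E
```

```text
over t 37.94 p [ 0.6945 -0.1575  0.0974] F [ 0.3  0.1 -0.7] gap 0.0125
0.026 [ 0.4 -0.9  0.5]
0.022 [-0.3  0.1  0.5]
0.018 [-0.3  0.   0.4]
0.014 [0.5 0.2 0.7]
0.01 [-0.7 -0.6 -0.2]
0.0085 [ 0.8 -0.4 -0.1]
0.007 [ 0.4 -0.3 -0.1]
0.006 [-0.  -0.1  0.9]
0.005 [-0.4  0.2  0.3]
0.004 [-0.6 -0.1 -0. ]
0.003 [-1.   0.6  4.5]
 t 41.24 p [ 0.694  -0.1574  0.0696] F [-0.6  0.9  3.8] gap 0.0127
```

```bash
python3 - <<'E'
from h import *
effector.open_jaws(); manip.servo_line(jp(.048,0,.11),vel=.3)
manip.move_pose([.45,-.33,.22],(RJ*T).as_quat()); st()
for n in("side","top"): cv2.imwrite(f"pics/{n}9.png",viewer.get_image(n)[:,:,::-1])
im=cv2.imread("pics/top9.png"); h=cv2.cvtColor(im,cv2.COLOR_BGR2HSV); S,V=h[...,1].astype(int),h[...,2].astype(int)
print("park px",proj("top",[PARK+[0,0,.046]]).round(1),"shim px",proj("top",[jp(0,0,.003),jp(.048,0,.022)]).round(1))
m=np.zeros(S.shape,np.uint8); u,v=proj("top",[PARK+[0,0,.03]])[0].astype(int); m[v-22:v+22,u-18:u+18]=((S[v-22:v+22,u-18:u+18]<50))*255
c=max(cv2.findContours(m,cv2.RETR_EXTERNAL,cv2.CHAIN_APPROX_NONE)[0],key=cv2.contourArea)[:,0].astype(float)
P=RJ.inv().apply(plane("top",c,.046)-PARK)*1000; print("rest blob in jig axes at z46",P.min(0).round(1),P.max(0).round(1)); print(cv2.minAreaRect((P[:,:2]).astype(np.float32)))
for y in range(v-20,v+20,2): print(y," ".join(f"{V[y,x]:3d}" for x in range(u-16,u+17,2))," | "," ".join(f"{S[y,x]:3d}" for x in range(u-16,u+17,2)))
print("seat")
for y in range(172,206,2): print(y," ".join(f"{V[y,x]:3d}" for x in range(306,346)))
E
```

```text
t 44.22 p [ 0.4516 -0.3287  0.2196] F [ 0.4 -0.   0.7] gap 0.0918
park px [[281.6 257.2]] shim px [[324.3 189.3]
 [327.4 170.3]]
rest blob in jig axes at z46 [-30.5 -20.6  46. ] [34.3 22.3 46. ]
((2.0448989868164062, 0.7181415557861328), (42.883487701416016, 64.73353576660156), 89.10195922851562)
237 169 167 165 167 161 158 157 155 156 161 167 163 158 154 154 157 153  |   71  72  71  72  76  81  80  76  72  71  70  72  76  79  81  80  80
239 168 166 164 166 160 159 159 159 160 163 164 161 158 158 156 157 156  |   71  72  70  72  78  82  80  75  73  70  68  71  73  77  80  78  80
241 166 166 164 165 159 158 159 163 163 164 163 161 161 161 157 155 156  |   72  71  70  73  80  82  82  78  74  70  69  73  74  78  80  77  78
243 165 166 166 163 157 157 160 164 165 163 161 162 163 162 158 157 156  |   71  71  71  70  80  81  73  68  70  70  71  72  74  77  79  78  78
245 165 166 164 161 153 148 161 160 164 158 164 164 163 162 158 158 159  |   71  72  70  71  80  59  21  16  22  31  34  44  59  76  77  77  79
247 168 165 164 160 154 134 165 171 147 128 166 167 160 156 158 159 160  |   71  7
[... 4170 characters left out ...]
 152 150 140 122 116 117 123 137 147 154 159
198  54  50  55  76 110 133 141 143 144 143 142 137 136 139 143 145 147 144 141 144 151 159 162 158 145 125  99  96 117 130 133 126 111 126 143 149 149 149 150 150
200  50  49  62  95 128 142 145 145 146 146 146 145 145 146 146 147 147 146 144 144 144 143 140 139 140 135 129 131 135 134 117  99 111 137 149 150 151 155 159 159
202  50  51  65 104 137 145 145 146 146 145 145 144 145 145 146 146 146 147 146 146 146 146 147 147 147 146 146 147 149 147 135 107 114 139 148 149 153 163 168 169
204  57  51  71 109 138 146 145 145 145 144 145 145 145 144 145 145 146 146 146 146 146 146 147 148 148 148 148 147 149 148 136 111 122 142 149 152 158 169 172 170
```

The shim lies flat in the seat: a uniform bright plate at cols 319–330, rows 181–197, with its centre within 1 px of the target. The rest stands upright at the park. I locate the rest's head along x the same way as when it was seated, then regrasp, insert and press.

```bash
python3 - <<'E'
from h import *
def edge(pic,cols,r0,r1,z,off):  # front top edge of the head: strongest V drop in rows
    V=cv2.GaussianBlur(cv2.cvtColor(cv2.imread(pic),cv2.COLOR_BGR2HSV)[...,2],(3,3),0).astype(float); out=[]
    for c in cols:
        g=V[r0:r1,c]-V[r0+1:r1+1,c]; i=g.argmax(); a=g[i-1:i+2]; k=i+.5*(a[0]-a[2])/(a[0]-2*a[1]+a[2]); out.append((c,r0+k+.5))
    P=RJ.inv().apply(plane("top",out,z)-off)*1000; return P[:,:2].round(1),np.median(P[:,0])
print(edge("pics/top0.png",range(320,328),193,202,.112,SEAT),"expect -34")
print(edge("pics/top9.png",range(277,285),262,270,.046,PARK),"rest x = this+22")
def back(pic,cols,r0,r1,z,off):
    V=cv2.GaussianBlur(cv2.cvtColor(cv2.imread(pic),cv2.COLOR_BGR2HSV)[...,2],(3,3),0).astype(float); out=[]
    for c in cols: g=V[r0:r1,c]-V[r0+1:r1+1,c]; out.append((c,r0+g.argmax()+.5))
    return np.median((RJ.inv().apply(plane("top",out,z)-off)*1000)[:,0])
print("groove back edge",back("pics/top0.png",range(320,329),179,189,.112,SEAT),back("pics/top9.png",range(277,286),246,256,.046,PARK))
E
```

```text
(array([[-33.6,  10.7],
       [-33.7,   8.1],
       [-33.7,   5.5],
       [-33.7,   2.9],
       [-33.9,   0.3],
       [-33.8,  -2.3],
       [-33.7,  -4.9],
       [-33.6,  -7.4]]), np.float64(-33.71358324390735)) expect -34
(array([[-23.6,   8.8],
       [-23.4,   6.2],
       [-23.3,   3.5],
       [-23.6,   0.8],
       [-24.2,  -2. ],
       [-24.1,  -4.7],
       [-23.9,  -7.3],
       [-23.5, -10. ]]), np.float64(-23.59424880347749)) rest x = this+22
groove back edge 6.715430302107428 16.25895048898833
```

```bash
python3 - <<'E'
from h import *
o=(RJ*T).as_quat(); g=PARK+RJ.apply([-.002,0,.024])
manip.move_pose(g+[0,0,.08],o); manip.servo_line(g,vel=.12); effector.close(55); st("grip")
manip.servo_line(g+[0,0,.15],vel=.2); manip.servo_line(jp(-.012,0,.11),vel=.25); manip.servo_line(jp(-.012,0,.048),vel=.15); manip.sleep(.2)
f0=np.mean([manip.current_force() for _ in range(5)],0); st("over")
for z in [.044,.041,.039,.037,.035,.033,.031,.029,.028,.027,.026,.025]:
    p=jp(-.012,0,z); manip.servo_line(p,vel=.04); f=RJ.inv().apply(np.mean([manip.current_force() for _ in range(3)],0)-f0); print(round(z,4),f.round(1),((manip.current_tool_pos()-p)*1000).round(1))
    if f[2]>32 or np.hypot(f[0],f[1])>20: break
st()
E
```

```text
grip t 47.31 p [ 0.468  -0.0297  0.024 ] F [0.1 0.2 0. ] gap 0.033
over t 49.94 p [ 0.6357 -0.1471  0.1156] F [ 0.1 -0.5 -4.3] gap 0.0334
0.044 [0.4 1.6 0.5] [-0.2  0.  -0.1]
0.041 [ 0.1 -0.3  0.6] [-0.2 -0.1 -0.3]
0.039 [ 0.7 -2.1  2.9] [ 0.4 -1.2  0.4]
0.037 [ 1.9 -3.   4.1] [ 0.5 -1.2  0.3]
0.035 [ 2.  -3.7  6.3] [ 0.8 -0.8  0.6]
0.033 [ 2.5 -4.3  3.6] [ 0.4 -0.5 -0.2]
0.031 [ 4.2 -3.2 -2.5] [-0.2  0.1 -1. ]
0.029 [ 5.1 -2.8 -6.6] [-0.7  0.2 -1.8]
0.028 [ 2.  -3.1 -3.2] [-0.7  0.2 -0.9]
0.027 [-0.8 -3.7  4.3] [-0.6  0.1  0. ]
0.026 [-3.9 -3.4 10.2] [-0.6  0.1  1. ]
0.025 [-6.1 -1.7 15.9] [-0.5  0.1  2. ]
 t 52.94 p [ 0.634  -0.1468  0.093 ] F [-6.3 -1.1 11.5] gap 0.0333
```

The plungers pulled the rest in and it bottomed out at exactly the TCP height expected over the shim. I press a little more, release, press once from above with shut fingers, and check.

```bash
python3 - <<'E'
from h import *
manip.servo_line(jp(-.012,0,.022),vel=.04); st("press"); print((RJ.inv().apply(np.array(manip.current_tool_pos())-SEAT)*1000).round(1))
effector.open_jaws(); manip.servo_line(jp(-.012,0,.075),vel=.2); effector.close(10); manip.sleep(.1)
f0=manip.current_force()[2]
manip.servo_line(jp(-.012,0,.052),vel=.12)
for z in np.arange(.050,.024,-.002):
    manip.servo_line(jp(-.012,0,z),vel=.06); f=manip.current_force()[2]-f0
    if f>3: print(round(z,3),round(f,1),round((manip.current_tool_pos()[2]-.066)*1000,1))
    if f>18: break
manip.servo_line(jp(-.012,0,.12),vel=.3); manip.move_pose([.45,-.33,.22],(RJ*T).as_quat()); st()
for n in("side","top"): cv2.imwrite(f"pics/{n}10.png",viewer.get_image(n)[:,:,::-1])
a=cv2.imread("pics/side0.png"); 
def gv(p): return cv2.GaussianBlur(cv2.cvtColor(cv2.imread(p),cv2.COLOR_BGR2HSV)[...,2],(3,3),0).astype(float)
V=gv("pics/top10.png"); out=[]
for c in range(320,328):
    g=V[193:202,c]-V[194:203,c]; i=g.argmax(); a=g[i-1:i+2]; out.append((c,193.5+i+.5*(a[0]-a[2])/(a[0]-2*a[1]+a[2])))
print("front edge x",(RJ.inv().apply(plane("top",out,.115)-SEAT)*1000)[:,0].round(1),"expect about -34")
# shift between before/after in both views, at the rest and at the fixed block
for n,b,(x0,y0,x1,y1) in(("side","pics/side1.png",(250,162,285,180)),("top","pics/top0.png",(317,182,337,202))):
    A,B=gv(b)[y0:y1,x0:x1],gv(f"pics/{n}10.png")[y0:y1,x0:x1]; print(n,"shift px",cv2.phaseCorrelate(A,B),"expected",(proj(n,[jp(-.012,0,.049)])-proj(n,[jp(-.012,0,.046)])).round(2))
E
```

```text
press t 53.19 p [ 0.6341 -0.1468  0.0928] F [-14.3   0.2  29.9] gap 0.0331
[-12.5   0.1  26.8]
0.038 11.6 40.2
0.036 21.6 39.8
 t 59.99 p [ 0.4512 -0.3284  0.2193] F [0.4 0.6 0. ] gap 0.0008
front edge x [-34.8 -35.  -34.9 -34.7 -34.5 -34.5 -34.6 -34.5] expect about -34
side shift px ((0.13137576537586426, -0.21413854399249566), 0.8408176840696941) expected [[-0.01 -0.7 ]]
top shift px ((-0.19598275295160583, 0.03799446034968312), 0.9667637730280708) expected [[ 0.11 -0.24]]
```

The rest's origin reads about 26 mm over the floor and its head edge is within 1 mm of the expected place. The bar was seen flat on the bench earlier, so I hand the job in.

```bash
python3 -c "
from h import *
print(manip.hand_in()); st()"
```

```text
the job is handed in; nothing more can be done
None
the job is handed in; nothing more can be done
```

The job was handed in at about 60 s of the 72 s allowed: V rest levered out, shim laid in the seat with its tab at the back, rest pressed home over it at about 26 mm, and the pry bar put back flat on the bench; the hand-in returned no verdict.

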